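Check the brake lever of an instrument trolley

ROBOT

A 7-joint arm with a two-finger parallel gripper is mounted at the origin on the work surface. World frame = base frame: x ahead of the robot, y to its left, z up, the work surface at z = 0. Lengths are in m, angles in rad, forces in N, time in s.
With the tool pointing down it reaches from about 0.375 to 0.925 m from the base axis. Payload 3.1 kg.
Tool frame: the origin (TCP) lies where the fingers leave the gripper's body, on its centre line; the fingertips stand 73 mm ahead of it and the grasp point (between the pads) lies env.grip_point_offset ahead of it (env.grip_point_offset is the distance from the TCP to the grasp point, in m); z points along the fingers, y is the line along which they close (so a half turn about z gives the same grasp; the last joint's range is limited). The gripper opens to 85 mm and grips with 20 to 120 N. Pads are 22 mm wide; open, the fingers measure 114 mm over their backs; the gripper's body (76 mm by 85 mm) begins 54 mm behind the grasp point. The pads swing forward as they close: fully open they stand 13 mm farther back than shut.
Start: joints at [-1.243, 0.383, 0.044, 1.598, -0.018, 1.161, -0.05], TCP at [0.268, 0.592, 0.304] pointing down, gripper open.
Joint ranges: [-2.61, 2.61], [-0.41, 2.15], [-1.48, 1.57], [0, 2.5], [-1.57, 4.71], [0.05, 1.97], [-2.85, 2.85]. Speed limits (rad/s): [2.79, 2.79, 3.14, 3.14, 3.14, 3.14, 3.14].

INTERFACE

Orientations are given as a 3x3 rotation matrix whose columns are the frame's x, y, z axes.
In Python, from rig import telemetry, capture, env gives the robot as it stands.
- The arm moves only by the tool jog_arm, never from a script. Its argument "deltas" is a list of rows, each a list of 6 numbers: the shift along the tool's x, y, z in mm, then the turn, a rotation vector about the tool's x, y, z in degrees. A call has exactly 5 rows; each row shifts and turns the commanded pose from where the row before left it, along the tool's axes as they then stand; what a row does not reach is not made up. A row lasts 1/10 s, in which the tool goes at most 50 mm and 8.59 degrees, less where a joint would pass 70% of its speed; a pose out of reach is approached as far as the arm can. A call with a gripper value outside its range is refused whole. "claw" is the opening, from 0 (shut) to 1 (fully open), set as the call begins (left out, the last holds). The fingers move at their own pace and stop on an object; "force" is the grip in N (left out, the last holds). Time passes only in rows, so rows that do not move let the fingers close, or fill a call up. It gives the time, the measured TCP pose, the force, the opening and the grip force at its end, in the units of the state.
- telemetry.read_state(): the state, without advancing time (a new reading comes with each control period).
- capture(name): name is "side" or "top"; returns a dict with "image" (480x640x3 uint8, red, green, blue), "K" (3x3 intrinsics, pixels), "k1" (the pictures are not rectified: a ray, as slopes to the right and down, at radius r is drawn at 1 + k1 r^2 times it, then the intrinsics apply), "R" (3x3) and "t" (3): a world point X has camera coordinates R X + t. Camera axes: x right, y down, z forward; pixel columns grow to the right and rows downward; lengths in m; the calibration is good to about 2 mm. A picture is of the moment at which its call begins. There is no depth.
- env.hand_in(): hands the job in; it is judged then, once.
The state is a dict: "t": time; "q": joint angles; "joint_velocities": joint speeds; "joint_efforts": joint torques, N m; "position": TCP position; "ee_rot": TCP orientation; "wrist_force": force on the tool from outside, world axes, zero at the start; "moment": the same for the moment, N m; "opening": opening from 0.0 (shut) to 1.0 (fully open); "grasp_force": force on a finger pad.
Only numpy, scipy, OpenCV 4.12 (cv2) and the standard library are available. Lean on these libraries where they do the work, as an engineer would, in place of code of your own. Each camera call takes 0.05 s, during which the arm holds its last target. There are 200 camera calls.

TASK

The push bars of two instrument trolleys stand on the bench for service. Check the brake with the red lever: with the outside of your fingers, without gripping it or touching the side that faces the bar, press it in towards its bar as far as it goes and pause, ease it all the way back out under your fingers without letting it snap, then press it fully in again and finish while holding it there, against its stop and short of the bar. Do not force it, and leave the bars, the blue lever and everything else alone.

Things in the scene. Friction and masses are not known exactly. Their poses are not given: they have to be found in the camera images.
- brake_stand: Stand of the brake to check: flat aluminium plate 130 x 240 x 12 mm, fixed to the bench, with two 20 mm posts that carry a level push bar along the stand's y axis, 120 mm above the bench. Origin: centre of the plate's underside; the bar's axis runs at x = +40 mm; the lever is on the bar's -x side, towards the robot. The stand is turned by up to about 0.45 rad about z from facing the robot. The two stands may change places.
- brake_bar: Its push bar: 260 mm long along its y axis, with a black rubber grip 32 mm in diameter. Origin: on the bar's axis, at mid-length. Nothing should touch it.
- brake_lever (a joint): Angle of the red lever, rad: 0 = fully out (rest), grows as it is pressed in towards the bar; firm stop at 0.38, where the blade lies parallel to the bar and 22 mm short of its rubber grip. It turns counter-clockwise seen from above. A spring returns it: at the press point it takes about 2 N at the start and 6 N at the end; let go, it snaps back, and it follows any easing of the push away from the stop; 10 to 20 N there holds it firmly.
- brake_blade: Blade of the red lever: 155 mm long, 14 mm thick over all (the outer face 7 mm from the hinge axis, rounded end 17 mm across), 22 mm tall, its middle 120 mm above the bench, nothing but the 12 mm plate below it. Origin: on the vertical hinge axis, at mid-height, 85 mm from the stand's centre along its +y; the blade runs from there along its own -y; its own +x points square to it, towards the bar (the way to press). It swings level about its origin.
- brake_press (a point): Good place to press: on the outer face of the red blade (away from the bar), at mid-height, 105 mm from the hinge axis. Moves with the blade.
- brake_inner: Black strip on the inner side of the red blade, 4 x 118 x 18 mm, facing the bar: the fingers must not go behind the lever and touch it. Origin: on the hinge axis, like the blade's.
- mate_stand: The other stand, same make and size as the brake_stand but with a blue lever: leave alone. Its bar and lever lie in it exactly as in the other.
- mate_lever (a joint): Angle of the blue lever, rad, 0 = out. Must stay out.
- wrench: Open-ended spanner, 160 mm long, lying flat along its x axis in the gap between the stands, near the robot. Loose bystander; origin at the centre of its underside.
- screwdriver: Screwdriver, 180 mm long, lying flat along its x axis to the right. Loose bystander; origin at the centre of its underside.
- oil: Green oil bottle with red cap and yellow label, 44 mm across, 120 mm tall; it stands beyond the gap between the stands. Loose bystander; origin at the centre of its underside.
- mug: Blue mug, 80 mm across, 90 mm tall, far left. Loose bystander; origin at the centre of its underside.
- jar: Small white jar, 60 mm across, 75 mm tall, far left. Loose bystander; origin at the centre of its underside.
- tray: Orange two-part tray, 110 x 150 x 35 mm, far right. Loose bystander; origin at the centre of its underside.

How it is judged:
By the outcome, as a careful person would: the job done as asked, in the order asked, and still so for the second after the job is handed in, while the arm keeps its last pose, push and grip.
It also fails if it takes over 45 s, if anything falls off the work surface, if the arm or the gripper's body presses on something with over 40 N, if the wrist force passes 120 N, or if a joint passes its speed limit or range.

## Working session

There is one attempt and no reset: what is moved stays moved. The work goes in short steps, Python scripts to look and compute and a tool call to move; the robot and the scene stay as the last step left them, time stands still between calls to the robot, and variables do not carry over. Pictures are saved under pics/ and viewed, at most 10 in all, crops included, and the job is handed in when it is done.

Besides the shell and the picture viewer there is one more tool, called after "Call:" as name(argument=value, ...) on one line, values as JSON. jog_arm: Moves the arm, as the interface text tells. Its arguments: {"type":"object","properties":{"deltas":{"type":"array"},"claw":{"type":"number"},"force":{"type":"number"}},"required":["deltas"]}

```bash
mkdir -p pics
python3 - <<'E'
from rig import telemetry, capture, env
import cv2,numpy as np
for n in("top","side"):
    c=capture(n);cv2.imwrite(f"pics/{n}0.png",c["image"][:,:,::-1]);np.savez(f"{n}0.npz",**c)
    print(n,c["K"].tolist(),c["k1"],(-c["R"].T@c["t"]).round(3),c["R"].round(3).tolist())
s=telemetry.read_state();print(s["position"],np.round(s["ee_rot"],3),s["t"],s["opening"],s["wrist_force"],env.grip_point_offset)
E
```

```text
top [[575.7241869036882, 0.0, 319.76145466478965], [0.0, 575.7241869036882, 235.47421920809526], [0.0, 0.0, 1.0]] -0.1839361323705108 [ 0.434 -0.005  1.563] [[0.011, -1.0, -0.001], [-0.995, -0.011, -0.101], [0.101, 0.002, -0.995]]
side [[451.9599540104274, 0.0, 321.9367390645465], [0.0, 451.9599540104274, 242.56059626796994], [0.0, 0.0, 1.0]] 0.0013917332629741356 [ 0.273 -0.6    0.933] [[0.908, -0.419, 0.016], [-0.316, -0.709, -0.631], [0.275, 0.568, -0.776]]
[0.26821472 0.59132005 0.30260378] [[-0.911  0.413 -0.001]
 [ 0.413  0.911 -0.002]
 [-0.    -0.002 -1.   ]] 0.1 1.0010107802457744 [-0.27692162 -0.04486162 -0.35019539] 0.0539
```

View pics/top0.png

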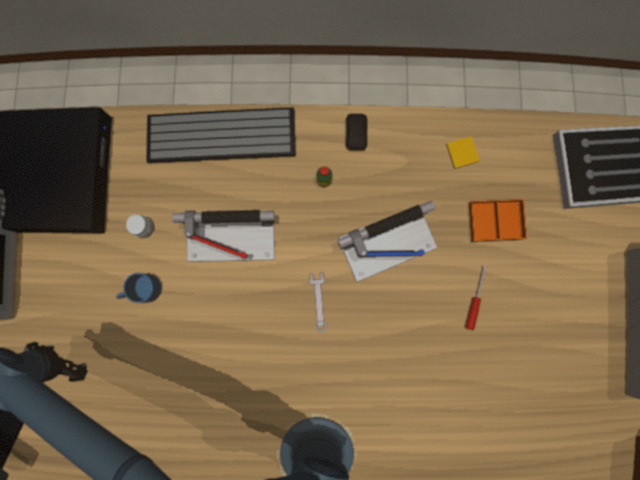

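View pics/side0.png

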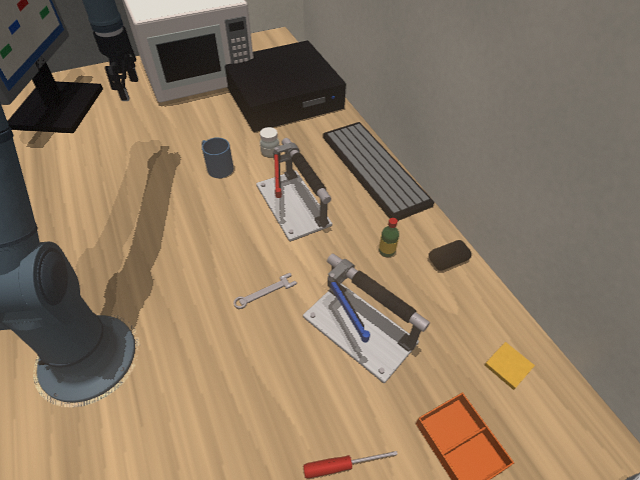

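The red lever is on the left stand: top view, blade from about (190,236) to (250,257), plate from (188,222) to (274,262). The blue lever is at (365,253)–(423,253). The side view confirms this, with the red blade at (278,150)–(278,195).

```bash
cat > h.py <<'E'
import numpy as np,cv2
def ray(c,uv):
    K=c["K"];d=np.array([float(c["k1"]),0,0,0,0])
    p=cv2.undistortPoints(np.array(uv,float).reshape(-1,1,2),K,d).reshape(-1,2)
    return -c["R"].T@c["t"],np.c_[p,np.ones(len(p))]@c["R"]
def plane(c,uv,z):
    o,d=ray(c,uv);return o+d*((z-o[2])/d[:,2])[:,None]
def mask(c,col):
    h=cv2.cvtColor(c["image"],cv2.COLOR_RGB2HSV)
    H,S,V=[h[...,i].astype(int) for i in range(3)]
    if col=="red": return (((H<6)|(H>172))&(S>140)&(V>60)).astype(np.uint8)
    if col=="plate": return ((S<40)&(V>120)).astype(np.uint8)
    if col=="black": return (V<45).astype(np.uint8)
E
python3 - <<'E'
from h import *
t=dict(np.load("top0.npz"));s=dict(np.load("side0.npz"))
def sub(m,x0,x1,y0,y1):
    o=np.zeros_like(m);o[y0:y1,x0:x1]=m[y0:y1,x0:x1];return o
def box(m):
    p=np.argwhere(m)[:,::-1].astype(np.float32);r=cv2.minAreaRect(p);return len(p),cv2.boxPoints(r)
for nm,c,col,roi,z in [("blade top",t,"red",(180,262,225,270),.131),("plate",t,"plate",(180,280,222,270),.012),("grip",t,"black",(195,270,205,230),.12),("blade side",s,"red",(265,295,140,205),.131)]:
    n,b=box(sub(mask(c,col),*roi));print(nm,n,b.round(1).tolist());print(plane(c,b,z).round(4).tolist())
# blade centre line
m=sub(mask(t,"red"),180,262,225,270);p=np.argwhere(m)[:,::-1];w=plane(t,p,.131)[:,:2]
ctr=w.mean(0);u=np.linalg.svd(w-ctr)[2][0];pr=(w-ctr)@u
print(ctr,u,np.arctan2(u[1],u[0]),pr.min(),pr.max())
# grip axis
m=sub(mask(t,"black"),195,270,205,230);p=np.argwhere(m)[:,::-1];w=plane(t,p,.125)[:,:2];g=w.mean(0);v=np.linalg.svd(w-g)[2][0];print("grip",g,v)
im=cv2.resize(t["image"][195:275,165:285],None,fx=6,fy=6,interpolation=cv2.INTER_CUBIC)
im2=cv2.resize(s["image"][130:245,250:340],None,fx=5,fy=5)[:480]
im2=cv2.resize(s["image"][130:245,250:340],(0,0),fx=4,fy=4)
cv2.imwrite("pics/crop0.png",im[:,:,::-1])
E
```

```text
blade top 196 [[191.39999389648438, 238.6999969482422], [192.89999389648438, 234.5], [246.39999389648438, 253.89999389648438], [244.89999389648438, 258.0]]
[[0.5671, 0.3227, 0.131], [0.5778, 0.3191, 0.131], [0.5306, 0.1818, 0.131], [0.52, 0.1854, 0.131]]
plate 2409 [[186.0, 225.0], [273.0, 225.0], [273.0, 260.0], [186.0, 260.0]]
[[0.6158, 0.3662, 0.012], [0.618, 0.1265, 0.012], [0.5229, 0.1247, 0.012], [0.5197, 0.363, 0.012]]
grip 264 [[201.8000030517578, 212.39999389648438], [258.0, 210.8000030517578], [258.20001220703125, 220.6999969482422], [202.0, 222.3000030517578]]
[[0.6357, 0.3006, 0.12], [0.641, 0.1563, 0.12], [0.6159, 0.155, 0.12], [0.6104, 0.299, 0.12]]
blade side 154 [[273.79998779296875, 154.10000610351562], [278.20001220703125, 153.8000030517578], [280.5, 196.89999389648438], [276.1000061035156, 197.10000610351562]]
[[0.5678, 0.3203, 0.131], [0.579, 0.3164, 0.131], [0.5247, 0.1611, 0.131], [0.5145, 0.1648, 0.131]]
[0.54911599 0.25082261] [-0.33773794 -0.94124018] -1.9153089068313394 -0.07381907820854212 0.07130339725004013
grip [0.62487176 0.23103866] [-0.04935321  0.99878139]
```

View pics/crop0.png

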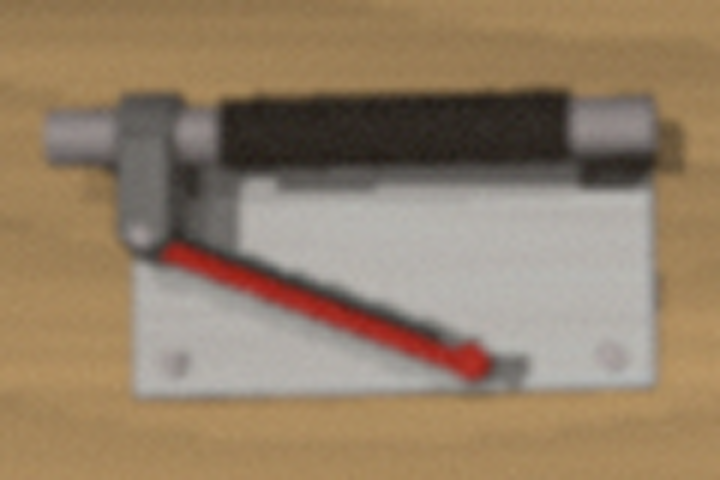

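Crop: the hinge cap is at (142,232), i.e. (188.7,233.7) in the full picture. The blade tip is at (490,362), i.e. (246.7,255.3). The plate's front edge runs from (135,397) to (655,385). I'll check these against the sizes given and plan the approach.

```bash
cat > plan.py <<'E'
import numpy as np,sys
from scipy.spatial.transform import Rotation as Ro
from rig import telemetry
def plan(p1,a1,n):
    "rows to put TCP at p1, tool down, tool y at world angle a1"
    s=telemetry.read_state();p=np.array(s["position"]);R=np.array(s["ee_rot"])
    y=np.array([np.cos(a1),np.sin(a1),0]);z=np.array([0,0,-1.]);R1=np.c_[np.cross(y,z),y,z]
    w=Ro.from_matrix(R.T@R1).as_rotvec()/n;d=(np.array(p1)-p)/n
    for i in range(n):
        print((R.T@d*1000).round(1).tolist()+np.degrees(w).round(2).tolist());R=R@Ro.from_rotvec(w).as_matrix()
E
python3 - <<'E'
from h import *;from plan import plan
t=dict(np.load("top0.npz"));s=dict(np.load("side0.npz"))
f=lambda x,y:(165-.42+x/6,195-.42+y/6)
e=plane(t,[f(135,397),f(655,385)],.012);d=e[0]-e[1];print("edge",e.round(4),np.hypot(*d[:2]),"yaw",np.arctan2(-d[0],d[1]))
bar=plane(t,[f(45,137),f(655,126)],.12);d=bar[0]-bar[1];print("bar",bar.round(4),np.hypot(*d[:2]),"yaw",np.arctan2(-d[0],d[1]))
print("hinge,tip",plane(t,[f(142,232)],.14).round(4),plane(t,[f(490,362)],.131).round(4))
yaw=.042;R=np.array([[np.cos(yaw),-np.sin(yaw)],[np.sin(yaw),np.cos(yaw)]])
c=e[:,:2].mean(0)+R@[.065,0];h=c+R@[-.005,.085];print("centre",c,"hinge from plate",h,"bar mid expected",c+R@[.04,0],bar.mean(0))
b=yaw-.38;Rb=lambda b:np.array([[np.cos(b),-np.sin(b)],[np.sin(b),np.cos(b)]])
print("tip exp",h+Rb(b)@[0,-.155],"press",h+Rb(b)@[-.007,-.105],h+Rb(yaw)@[-.007,-.105])
p=h+Rb(b)@[-.007-.0145-.03,-.105];print("standoff",p,b);plan([*p,.30],b,15)
E
```

```text
edge [[0.5177 0.3599 0.012 ]
 [0.5263 0.1228 0.012 ]] 0.23734043788946085 yaw 0.03598574970797595
bar [[0.6223 0.3776 0.12  ]
 [0.6292 0.1159 0.12  ]] 0.261710030249089 yaw 0.02642093963565808
hinge,tip [[0.58   0.3291 0.14  ]] [[0.5279 0.1821 0.131 ]]
centre [0.58694553 0.24407303] hinge from plate [0.57838099 0.32878814] bar mid expected [0.62691025 0.24575254] [0.62578968 0.24674285 0.12      ]
tip exp [0.52698285 0.18255808] press [0.53695895 0.23205027] [0.57579586 0.22358682]
standoff [0.49497677 0.24680651] -0.338
[-23.3, -14.7, 0.2, -0.01, 0.01, 5.66]
[-24.6, -12.3, 0.2, -0.01, 0.01, 5.66]
[-25.7, -9.8, 0.2, -0.01, 0.01, 5.66]
[-26.5, -7.2, 0.2, -0.01, 0.01, 5.66]
[-27.1, -4.6, 0.2, -0.01, 0.01, 5.66]
[-27.4, -1.9, 0.2, -0.01, 0.01, 5.66]
[-27.5, 0.8, 0.2, -0.01, 0.01, 5.66]
[-27.3, 3.5, 0.2, -0.01, 0.01, 5.66]
[-26.8, 6.2, 0.2, -0.01, 0.01, 5.66]
[-26.0, 8.8, 0.2, -0.01, 0.01, 5.66]
[-25.0, 11.4, 0.2, -0.01, 0.01, 5.66]
[-23.8, 13.8, 0.2, -0.01, 0.01, 5.66]
[-22.3, 16.1, 0.2, -0.01, 0.01, 5.66]
[-20.6, 18.2, 0.2, -0.01, 0.01, 5.66]
[-18.7, 20.1, 0.2, -0.01, 0.01, 5.66]
```

Plate 237 mm (240 given), bar 262 mm (260), and the hinge and tip agree within 2 mm. Closing the fingers and moving over.

Call:
jog_arm(deltas=[[-23.3,-14.7,0,0,0,5.66],[-24.6,-12.3,0,0,0,5.66],[-25.7,-9.8,0,0,0,5.66],[-26.5,-7.2,0,0,0,5.66],[-27.1,-4.6,0,0,0,5.66]], claw=0, force=60)

```text
t: 0.6
position: [0.3444, 0.4758, 0.3032]
ee_rot: [[-0.603, 0.798, -0.001], [0.798, 0.603, -0.001], [-0.0, -0.001, -1.0]]
wrist_force: [0.8, -0.6, 0.4]
opening: 0.144
grasp_force: 0.0
```

Call:
jog_arm(deltas=[[-27.4,-1.9,0,0,0,5.66],[-27.5,0.8,0,0,0,5.66],[-27.3,3.5,0,0,0,5.66],[-26.8,6.2,0,0,0,5.66],[-26,8.8,0,0,0,5.66]])

```text
t: 1.1
position: [0.4198, 0.361, 0.3033]
ee_rot: [[-0.153, 0.988, -0.001], [0.988, 0.153, -0.001], [-0.001, -0.001, -1.0]]
wrist_force: [0.7, -0.4, 0.4]
opening: 0.003
grasp_force: 0.0
```

Call:
jog_arm(deltas=[[-25,11.4,0,0,0,5.66],[-23.8,13.8,0,0,0,5.66],[-22.3,16.1,0,0,0,5.66],[-20.6,18.2,0,0,0,5.66],[-18.7,20.1,0,0,0,5.66]])

```text
t: 1.6
position: [0.4956, 0.2465, 0.3034]
ee_rot: [[0.334, 0.943, -0.001], [0.943, -0.334, -0.0], [-0.001, -0.001, -1.0]]
wrist_force: [0.0, 0.6, 0.3]
opening: 0.0
grasp_force: 0.0
```

Run:
```python
from plan import *
s=telemetry.read_state();print(s["t"],s["position"],s["wrist_force"],s["moment"],s["opening"],s["grasp_force"],np.round(s["ee_rot"],3).tolist())
plan([.495,.247,.174],-.338,5)
```

```text
1.6 [0.49558724 0.24650963 0.30336169] [0.01655652 0.60891073 0.33982345] [ 0.00354847  0.01472573 -0.03699287] 0.00042795875892696303 0.0 [[0.334, 0.943, -0.001], [0.943, -0.334, -0.0], [-0.001, -0.001, -1.0]]
[0.1, -0.1, 25.9, -0.01, 0.01, -0.03]
[0.1, -0.1, 25.9, -0.01, 0.01, -0.03]
[0.1, -0.1, 25.9, -0.01, 0.01, -0.03]
[0.1, -0.1, 25.9, -0.01, 0.01, -0.03]
[0.1, -0.1, 25.9, -0.01, 0.01, -0.03]
```

Call:
jog_arm(deltas=[[0,0,26,0,0,0],[0,0,26,0,0,0],[0,0,26,0,0,0],[0,0,26,0,0,0],[0,0,25,0,0,0]])

```text
t: 2.1
position: [0.4949, 0.2475, 0.1733]
ee_rot: [[0.33, 0.944, -0.001], [0.944, -0.33, -0.001], [-0.001, -0.001, -1.0]]
wrist_force: [0.2, 1.0, -0.2]
opening: -0.001
grasp_force: 0.0
```

Call:
jog_arm(deltas=[[0,4,0,0,0,0],[0,4,0,0,0,0],[0,4,0,0,0,0],[0,2,0,0,0,0],[0,0,0,0,0,0]])

```text
t: 2.6
position: [0.51, 0.2431, 0.1763]
ee_rot: [[0.331, 0.944, 0.002], [0.944, -0.331, 0.001], [0.002, 0.002, -1.0]]
wrist_force: [0.3, 0.1, 0.3]
opening: 0.001
grasp_force: 0.0
```

Run:
```python
from rig import *
import cv2,numpy as np
a=capture("top");b=capture("side")
i=cv2.resize(a["image"][195:275,165:285],(600,400),interpolation=2);j=cv2.resize(b["image"][80:240,220:340],(300,400),interpolation=2)
cv2.imwrite("pics/c1.png",cv2.resize(np.hstack([i,j]),(800,356))[:,:,::-1])
s=telemetry.read_state();print(s["t"],s["position"],s["wrist_force"])
```

```text
2.7 [0.50911133 0.24323173 0.17567535] [-0.42443974  0.12140293  0.39899389]
```

View pics/c1.png

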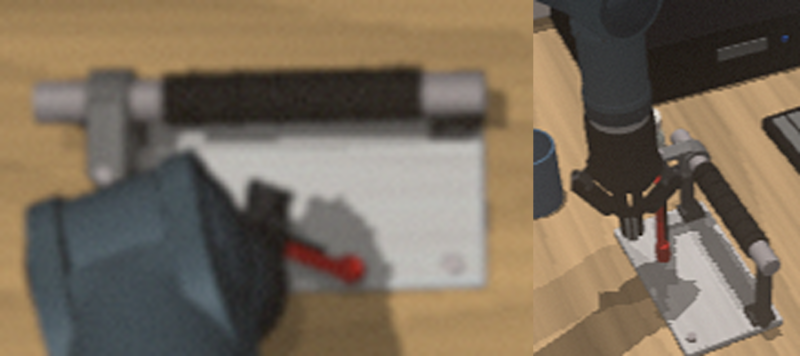

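The top crop shows the knuckles at (265,200) standing out well past the closed fingers. In the side crop they are at (680,175), just above lever height. With the backs facing the bar they would hang over it. I'll back off, go up, and turn 90° so the narrow sides of the shut fingers press and the knuckles lie along the blade.

```bash
cat > geo.py <<'E'
import numpy as np
H=np.array([.579,.329]);YAW=.036
def rb(b): return np.array([[np.cos(b),-np.sin(b)],[np.sin(b),np.cos(b)]])
def tool(theta,gap=0,half=.011,z=.174):
    b=YAW-.38+theta; p=H+rb(b)@[-.007-half-gap,-.105]; return [*p,z],b+np.pi/2
E
python3 - <<'E'
from plan import *;from geo import *
p,a=tool(0,.025,z=.25);print(p,a);plan(p,a,15)
E
```

```text
[np.float64(0.5031074128667034), np.float64(0.2446535998502901), 0.25] 1.2267963267948965
[-0.0, -0.4, -5.0, 0.01, -0.0, -5.97]
[0.0, -0.4, -5.0, 0.01, -0.0, -5.97]
[0.0, -0.4, -5.0, 0.01, -0.0, -5.97]
[0.1, -0.4, -5.0, 0.01, -0.0, -5.97]
[0.1, -0.4, -5.0, 0.01, -0.0, -5.97]
[0.2, -0.4, -5.0, 0.01, -0.0, -5.97]
[0.2, -0.4, -5.0, 0.01, -0.0, -5.97]
[0.2, -0.3, -5.0, 0.01, -0.0, -5.97]
[0.3, -0.3, -5.0, 0.01, -0.0, -5.97]
[0.3, -0.3, -5.0, 0.01, -0.0, -5.97]
[0.3, -0.2, -5.0, 0.01, -0.0, -5.97]
[0.4, -0.2, -5.0, 0.01, -0.0, -5.97]
[0.4, -0.2, -5.0, 0.01, -0.0, -5.97]
[0.4, -0.1, -5.0, 0.01, -0.0, -5.97]
[0.4, -0.1, -5.0, 0.01, -0.0, -5.97]
```

First straight back and up, then turn, then down.

Call:
jog_arm(deltas=[[0,-6,-8,0,0,0],[0,0,-17,0,0,0],[0,0,-17,0,0,0],[0,0,-17,0,0,0],[0,0,-17,0,0,0]])

```text
t: 3.2
position: [0.5024, 0.2453, 0.2521]
ee_rot: [[0.33, 0.944, -0.0], [0.944, -0.33, 0.0], [0.0, -0.0, -1.0]]
wrist_force: [0.5, 0.6, -0.1]
opening: -0.004
grasp_force: 0.0
```

Call:
jog_arm(deltas=[[0,0,0,0,0,-6],[0,0,0,0,0,-6],[0,0,0,0,0,-6],[0,0,0,0,0,-6],[0,0,0,0,0,-6]])

```text
t: 3.7
position: [0.5024, 0.2454, 0.2515]
ee_rot: [[-0.191, 0.982, -0.0], [0.982, 0.191, 0.0], [0.0, 0.0, -1.0]]
wrist_force: [1.1, 0.3, -0.8]
opening: 0.0
grasp_force: 0.0
```

Call:
jog_arm(deltas=[[0,0,0,0,0,-6],[0,0,0,0,0,-6],[0,0,0,0,0,-6],[0,0,0,0,0,-6],[0,0,0,0,0,-6]])

```text
t: 4.2
position: [0.5024, 0.2453, 0.2515]
ee_rot: [[-0.656, 0.755, 0.0], [0.755, 0.656, 0.0], [0.0, 0.0, -1.0]]
wrist_force: [-0.2, -0.0, 0.3]
opening: -0.001
grasp_force: 0.0
```

Call:
jog_arm(deltas=[[0,0,0,0,0,-6],[0,0,0,0,0,-6],[0,0,0,0,0,-6],[0,0,0,0,0,-6],[0,0,0,0,0,-6]])

```text
t: 4.7
position: [0.5025, 0.2453, 0.2515]
ee_rot: [[-0.945, 0.326, 0.0], [0.326, 0.945, 0.0], [-0.0, 0.0, -1.0]]
wrist_force: [0.3, 0.8, 0.4]
opening: -0.001
grasp_force: 0.0
```

Run:
```python
from plan import *;from geo import *
s=telemetry.read_state();print(s["t"],s["position"],s["q"],s["wrist_force"])
p,a=tool(0,.022);print(p,a);plan(p,a,5)
```

```text
4.7 [0.50245511 0.2453339  0.25151246] [-0.70856299  0.26810401  0.20837719  1.87806756 -0.06523662  1.00167111
  0.76666224] [0.2693006  0.8028627  0.40098575]
[np.float64(0.5059316524027725), np.float64(0.24364183355172897), 0.174] 1.2267963267948965
[-0.8, -0.1, 15.5, 0.0, 0.0, 0.14]
[-0.8, -0.1, 15.5, 0.0, 0.0, 0.14]
[-0.8, -0.1, 15.5, 0.0, 0.0, 0.14]
[-0.8, -0.1, 15.5, 0.0, 0.0, 0.14]
[-0.8, -0.1, 15.5, 0.0, 0.0, 0.14]
```

Call:
jog_arm(deltas=[[0,0,16,0,0,0],[0,0,16,0,0,0],[0,0,16,0,0,0],[0,0,16,0,0,0],[0,0,13,0,0,0]])

```text
t: 5.2
position: [0.5023, 0.2453, 0.1735]
ee_rot: [[-0.944, 0.33, -0.0], [0.33, 0.944, -0.0], [0.0, -0.0, -1.0]]
wrist_force: [0.0, 0.5, -0.1]
opening: -0.001
grasp_force: 0.0
```

Call:
jog_arm(deltas=[[-4,0,0,0,0,0],[-4,0,0,0,0,0],[-4,0,0,0,0,0],[-2,0,0,0,0,0],[0,0,0,0,0,0]])

```text
t: 5.7
position: [0.5172, 0.2402, 0.1747]
ee_rot: [[-0.944, 0.331, 0.002], [0.331, 0.944, 0.001], [-0.001, 0.001, -1.0]]
wrist_force: [0.1, 0.1, 0.3]
opening: 0.0
grasp_force: 0.0
```

Run:
```python
from rig import *
import cv2,numpy as np
a=capture("top");b=capture("side")
i=cv2.resize(a["image"][195:275,165:285],(600,400),interpolation=2);j=cv2.resize(b["image"][80:240,220:340],(300,400),interpolation=2)
cv2.imwrite("pics/c2.png",cv2.resize(np.hstack([i,j]),(800,356))[:,:,::-1])
s=telemetry.read_state();print(s["t"],s["position"],s["wrist_force"])
```

```text
5.8 [0.51648369 0.24046317 0.17427677] [ 0.01726653 -0.35908442 -0.69800118]
```

View pics/c2.png

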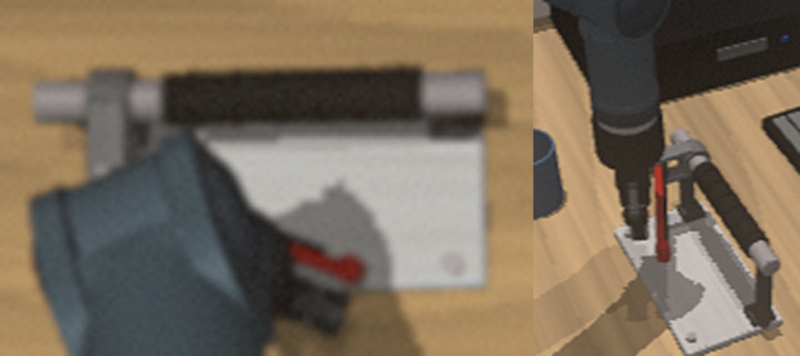

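The shut fingers stand on the outer side of the red blade, in the side crop at (635,215) left of the blade at (660,215). The gap is about 10 mm and nothing is near the bar. I'll close the gap gently, then follow the arc: per 1.5°, −2.75 mm x and −0.47 mm y.

Call:
jog_arm(deltas=[[-2,0,0,0,0,0],[-2,0,0,0,0,0],[-2,0,0,0,0,0],[-2,0,0,0,0,0],[-2,0,0,0,0,0]])

```text
t: 6.3
position: [0.5257, 0.237, 0.1738]
ee_rot: [[-0.944, 0.331, -0.0], [0.331, 0.944, -0.0], [0.0, -0.0, -1.0]]
wrist_force: [-1.9, 0.5, 1.1]
opening: -0.001
grasp_force: 1.0
```

Call:
jog_arm(deltas=[[-1,0,0,0,0,0],[-1,0,0,0,0,0],[0,0,0,0,0,0],[0,0,0,0,0,0],[0,0,0,0,0,0]])

```text
t: 6.8
position: [0.5272, 0.2365, 0.1737]
ee_rot: [[-0.944, 0.33, -0.001], [0.33, 0.944, -0.0], [0.001, -0.0, -1.0]]
wrist_force: [-3.1, -0.2, 1.3]
opening: -0.003
grasp_force: 1.2
```

Call:
jog_arm(deltas=[[-2.8,-0.5,0,0,0,-1.5],[-2.8,-0.5,0,0,0,-1.5],[-2.8,-0.5,0,0,0,-1.5],[-2.8,-0.5,0,0,0,-1.5],[-2.8,-0.5,0,0,0,-1.5]])

```text
t: 7.3
position: [0.5401, 0.2305, 0.1737]
ee_rot: [[-0.979, 0.202, -0.001], [0.202, 0.979, 0.0], [0.001, 0.0, -1.0]]
wrist_force: [-4.3, 2.8, 0.5]
opening: 0.004
grasp_force: 2.0
```

Call:
jog_arm(deltas=[[-2.8,-0.5,0,0,0,-1.5],[-2.8,-0.5,0,0,0,-1.5],[-2.8,-0.5,0,0,0,-1.5],[-2.8,-0.5,0,0,0,-1.5],[0,0,0,0,0,0]])

```text
t: 7.8
position: [0.5508, 0.227, 0.1737]
ee_rot: [[-0.995, 0.099, -0.001], [0.099, 0.995, 0.001], [0.001, 0.001, -1.0]]
wrist_force: [-5.3, 2.7, -0.8]
opening: 0.001
grasp_force: 2.2
```

Run:
```python
from plan import *;from geo import *
s=telemetry.read_state();print(s["t"],s["position"],s["wrist_force"])
p,a=tool(.38);print(p,a);plan(p,a,5)
```

```text
7.8 [0.55083446 0.2269538  0.17365071] [-5.30500277  2.73118381 -0.78372606]
[np.float64(0.5647908463132486), np.float64(0.2234201726109278), 0.174] 1.6067963267948966
[-2.8, -0.4, -0.1, 0.01, -0.01, -1.55]
[-2.8, -0.5, -0.1, 0.01, -0.01, -1.55]
[-2.8, -0.6, -0.1, 0.01, -0.01, -1.55]
[-2.8, -0.7, -0.1, 0.01, -0.01, -1.55]
[-2.8, -0.7, -0.1, 0.01, -0.01, -1.55]
```

Following as planned; about 14 mm to go. Slowing down near the stop.

Call:
jog_arm(deltas=[[-2.8,-0.5,0,0,0,-1.5],[-2.8,-0.5,0,0,0,-1.5],[-2.8,-0.5,0,0,0,-1.5],[-1.4,-0.3,0,0,0,-0.8],[-1.4,-0.3,0,0,0,-0.8]])

```text
t: 8.3
position: [0.561, 0.2247, 0.1737]
ee_rot: [[-1.0, -0.008, -0.002], [-0.008, 1.0, 0.001], [0.002, 0.001, -1.0]]
wrist_force: [-5.4, 4.0, 0.9]
opening: 0.001
grasp_force: 2.9
```

Call:
jog_arm(deltas=[[-0.7,-0.1,0,0,0,-0.4],[-0.7,-0.1,0,0,0,-0.4],[-0.5,0,0,0,0,0],[0,0,0,0,0,0],[0,0,0,0,0,0]])

```text
t: 8.8
position: [0.5628, 0.2245, 0.1737]
ee_rot: [[-1.0, -0.022, -0.003], [-0.022, 1.0, 0.001], [0.003, 0.001, -1.0]]
wrist_force: [-6.7, 3.7, 1.9]
opening: -0.001
grasp_force: 2.8
```

Call:
jog_arm(deltas=[[-0.5,0,0,0,0,0],[-0.5,0,0,0,0,0],[-0.5,0,0,0,0,0],[0,0,0,0,0,0],[0,0,0,0,0,0]])

```text
t: 9.3
position: [0.5633, 0.2245, 0.1737]
ee_rot: [[-1.0, -0.022, -0.005], [-0.022, 1.0, 0.0], [0.005, 0.0, -1.0]]
wrist_force: [-8.4, 2.5, 3.8]
opening: 0.002
grasp_force: 4.0
```

Call:
jog_arm(deltas=[[-0.5,0,0,0,0,0],[-0.5,0,0,0,0,0],[-0.5,0,0,0,0,0],[0,0,0,0,0,0],[0,0,0,0,0,0]])

```text
t: 9.8
position: [0.5636, 0.2246, 0.1736]
ee_rot: [[-1.0, -0.022, -0.008], [-0.022, 1.0, -0.0], [0.008, -0.0, -1.0]]
wrist_force: [-11.1, 2.5, 5.9]
opening: -0.004
grasp_force: 5.4
```

The stop is reached: the position has stalled, the force is rising, and it is within 1 mm of the prediction. A little more, then pause and look.

Call:
jog_arm(deltas=[[-0.5,0,0,0,0,0],[-0.5,0,0,0,0,0],[-0.5,0,0,0,0,0],[0,0,0,0,0,0],[0,0,0,0,0,0]])

```text
t: 10.3
position: [0.564, 0.2246, 0.1736]
ee_rot: [[-1.0, -0.022, -0.011], [-0.022, 1.0, -0.001], [0.011, -0.0, -1.0]]
wrist_force: [-13.4, 0.9, 8.5]
opening: -0.001
grasp_force: 6.8
```

Call:
jog_arm(deltas=[[0,0,0,0,0,0],[0,0,0,0,0,0],[0,0,0,0,0,0],[0,0,0,0,0,0],[0,0,0,0,0,0]])

```text
t: 10.8
position: [0.564, 0.2246, 0.1736]
ee_rot: [[-1.0, -0.022, -0.011], [-0.022, 1.0, -0.001], [0.011, -0.0, -1.0]]
wrist_force: [-13.5, 1.0, 7.9]
opening: 0.001
grasp_force: 6.8
```

Call:
jog_arm(deltas=[[0,0,0,0,0,0],[0,0,0,0,0,0],[0,0,0,0,0,0],[0,0,0,0,0,0],[0,0,0,0,0,0]])

```text
t: 11.3
position: [0.564, 0.2246, 0.1736]
ee_rot: [[-1.0, -0.022, -0.011], [-0.022, 1.0, -0.001], [0.011, -0.0, -1.0]]
wrist_force: [-14.0, 1.8, 8.7]
opening: 0.005
grasp_force: 6.8
```

Run:
```python
from rig import *
import cv2,numpy as np
a=capture("top");b=capture("side")
i=cv2.resize(a["image"][195:275,165:285],(600,400),interpolation=2);j=cv2.resize(b["image"][80:240,220:340],(300,400),interpolation=2)
cv2.imwrite("pics/c3.png",cv2.resize(np.hstack([i,j]),(800,356))[:,:,::-1])
s=telemetry.read_state();print(s["t"],s["position"],s["wrist_force"])
```

```text
11.4 [0.56396483 0.22458262 0.17359536] [-13.24574445   1.44270894   8.08451464]
```

View pics/c3.png

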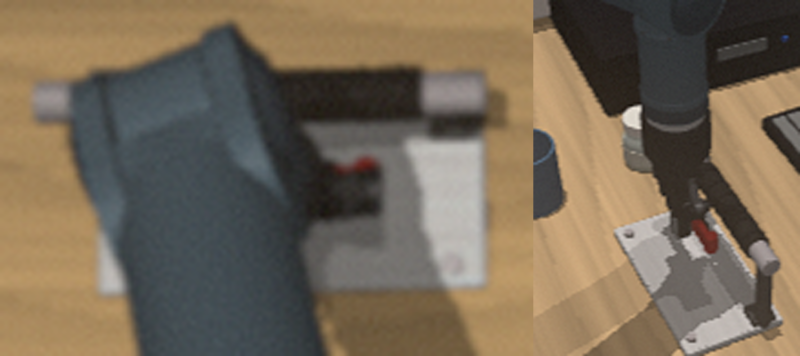

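The tip is now at (368,160) in the crop, close to the bar and parallel, with the fingers outside. Checking that against the expected tip at the stop.

Run:
```python
from h import *;from geo import *
from rig import capture
c=capture("top");m=mask(c,"red");m[:225]=0;m[262:]=0;m[:,:225]=0;m[:,262:]=0
p=np.argwhere(m)[:,::-1];print(len(p),p.min(0),p.max(0));w=plane(c,p,.131);print(w.mean(0),w.min(0),w.max(0))
for th in(.34,.38):print("tip knob centre exp",H+rb(YAW-.38+th)@[0,-.1465])
t=dict(np.load("top0.npz"));m=mask(t,"red");m[:225]=0;m[262:]=0;m[:,:240]=0;m[:,262:]=0
p=np.argwhere(m)[:,::-1];w=plane(t,p,.131);print("rest knob",w.mean(0),"exp",H+rb(YAW-.38)@[0,-.1465])
```

```text
7 [241 231] [248 233]
[0.58589182 0.18480884 0.131     ] [0.58288428 0.17902714 0.131     ] [0.58808885 0.19665192 0.131     ]
tip knob centre exp [0.578414   0.18250117]
tip knob centre exp [0.58427286 0.18259492]
rest knob [0.52789101 0.19086641 0.131     ] exp [0.52959208 0.19108297]
```

Fully in, the knob within 2 mm of where it belongs. Now easing back out slowly along the arc.

Call:
jog_arm(deltas=[[1,0,0,0,0,0],[1,0,0,0,0,0],[1,0,0,0,0,0],[1,0,0,0,0,0],[1,0.2,0,0,0,0.5]])

```text
t: 11.95
position: [0.5622, 0.2246, 0.1737]
ee_rot: [[-1.0, -0.013, -0.003], [-0.013, 1.0, 0.001], [0.003, 0.001, -1.0]]
wrist_force: [-5.8, 2.8, 0.9]
opening: -0.002
grasp_force: 2.8
```

Call:
jog_arm(deltas=[[2,0.4,0,0,0,1.1],[2,0.4,0,0,0,1.1],[2,0.4,0,0,0,1.1],[2,0.4,0,0,0,1.1],[2,0.4,0,0,0,1.1]])

```text
t: 12.45
position: [0.5529, 0.2265, 0.1737]
ee_rot: [[-0.996, 0.084, -0.001], [0.084, 0.996, 0.001], [0.001, 0.0, -1.0]]
wrist_force: [-4.2, 3.1, 0.6]
opening: -0.002
grasp_force: 2.3
```

Call:
jog_arm(deltas=[[2,0.4,0,0,0,1.1],[2,0.4,0,0,0,1.1],[2,0.4,0,0,0,1.1],[2,0.4,0,0,0,1.1],[2,0.4,0,0,0,1.1]])

```text
t: 12.95
position: [0.5437, 0.2293, 0.1737]
ee_rot: [[-0.983, 0.181, 0.0], [0.181, 0.983, 0.0], [-0.0, 0.0, -1.0]]
wrist_force: [-3.3, 2.3, -1.5]
opening: -0.001
grasp_force: 1.8
```

Run:
```python
from plan import *;from geo import *
s=telemetry.read_state();print(s["t"],s["position"],s["wrist_force"])
p,a=tool(0);print(p,a);plan(p,a,8)
```

```text
12.95 [0.54373646 0.22930611 0.17373772] [-3.33719511  2.33162057 -1.53730689]
[np.float64(0.526642742333946), np.float64(0.23622221402894744), 0.174] 1.2267963267948965
[2.3, 0.5, -0.0, 0.0, 0.0, 1.16]
[2.3, 0.4, -0.0, 0.0, 0.0, 1.16]
[2.3, 0.4, -0.0, 0.0, 0.0, 1.16]
[2.3, 0.3, -0.0, 0.0, 0.0, 1.16]
[2.3, 0.3, -0.0, 0.0, 0.0, 1.16]
[2.3, 0.2, -0.0, 0.0, 0.0, 1.16]
[2.3, 0.2, -0.0, 0.0, 0.0, 1.16]
[2.3, 0.1, -0.0, 0.0, 0.0, 1.16]
```

Call:
jog_arm(deltas=[[2,0.3,0,0,0,1],[2,0.3,0,0,0,1],[2,0.3,0,0,0,1],[2,0.3,0,0,0,1],[2,0.3,0,0,0,1]])

```text
t: 13.45
position: [0.5346, 0.2324, 0.174]
ee_rot: [[-0.964, 0.267, 0.001], [0.267, 0.964, -0.0], [-0.001, -0.0, -1.0]]
wrist_force: [-2.2, 2.0, -0.9]
opening: 0.003
grasp_force: 1.4
```

Call:
jog_arm(deltas=[[2,0.3,0,0,0,1],[2,0.3,0,0,0,1],[1,0.2,0,0,0,1],[1,0.2,0,0,0,1],[0,0,0,0,0,0]])

```text
t: 13.95
position: [0.529, 0.2352, 0.174]
ee_rot: [[-0.943, 0.333, 0.0], [0.333, 0.943, -0.0], [-0.0, -0.0, -1.0]]
wrist_force: [-2.5, 2.4, -1.2]
opening: -0.001
grasp_force: 1.3
```

Call:
jog_arm(deltas=[[0.5,0,0,0,0,0],[0.5,0,0,0,0,0],[0,0,0,0,0,0],[0,0,0,0,0,0],[0,0,0,0,0,0]])

```text
t: 14.45
position: [0.5281, 0.2355, 0.174]
ee_rot: [[-0.943, 0.332, 0.0], [0.332, 0.943, -0.0], [-0.0, 0.0, -1.0]]
wrist_force: [-1.6, 0.7, -1.0]
opening: 0.0
grasp_force: 1.1
```

Still in light contact. Easing the last few mm at 5 mm/s until the load is gone.

Call:
jog_arm(deltas=[[0.6,0,0,0,0,0],[0.6,0,0,0,0,0],[0.6,0,0,0,0,0],[0,0,0,0,0,0],[0,0,0,0,0,0]])

```text
t: 14.95
position: [0.5263, 0.2363, 0.174]
ee_rot: [[-0.943, 0.332, 0.0], [0.332, 0.943, 0.0], [0.0, 0.0, -1.0]]
wrist_force: [-2.0, 1.6, -0.1]
opening: 0.002
grasp_force: 1.1
```

Call:
jog_arm(deltas=[[0.6,0,0,0,0,0],[0.6,0,0,0,0,0],[0.6,0,0,0,0,0],[0,0,0,0,0,0],[0,0,0,0,0,0]])

```text
t: 15.45
position: [0.5251, 0.2363, 0.174]
ee_rot: [[-0.943, 0.333, 0.001], [0.333, 0.943, -0.0], [-0.001, -0.0, -1.0]]
wrist_force: [0.1, -0.0, 0.0]
opening: -0.001
grasp_force: 0.0
```

Call:
jog_arm(deltas=[[0.6,0,0,0,0,0],[0.6,0,0,0,0,0],[0.6,0,0,0,0,0],[0,0,0,0,0,0],[0,0,0,0,0,0]])

```text
t: 15.95
position: [0.5229, 0.2374, 0.1738]
ee_rot: [[-0.943, 0.332, -0.0], [0.332, 0.943, -0.0], [0.0, -0.0, -1.0]]
wrist_force: [-0.5, 0.3, 0.4]
opening: 0.001
grasp_force: 0.0
```

The load is gone, so the lever is at its rest stop. Pressing in again the same way.

Call:
jog_arm(deltas=[[-1,0,0,0,0,0],[-1,0,0,0,0,0],[-1,0,0,0,0,0],[-1,0,0,0,0,0],[0,0,0,0,0,0]])

```text
t: 16.45
position: [0.5262, 0.2362, 0.1738]
ee_rot: [[-0.943, 0.332, -0.001], [0.332, 0.943, -0.0], [0.001, -0.0, -1.0]]
wrist_force: [-0.8, -0.2, 1.6]
opening: 0.003
grasp_force: 1.1
```

Call:
jog_arm(deltas=[[-2.8,-0.5,0,0,0,-1.5],[-2.8,-0.5,0,0,0,-1.5],[-2.8,-0.5,0,0,0,-1.5],[-2.8,-0.5,0,0,0,-1.5],[-2.8,-0.5,0,0,0,-1.5]])

```text
t: 16.95
position: [0.5391, 0.2302, 0.1737]
ee_rot: [[-0.979, 0.203, -0.001], [0.203, 0.979, 0.0], [0.001, 0.0, -1.0]]
wrist_force: [-2.6, 1.7, 0.8]
opening: 0.002
grasp_force: 1.8
```

Call:
jog_arm(deltas=[[-2.8,-0.5,0,0,0,-1.5],[-2.8,-0.5,0,0,0,-1.5],[-2.8,-0.5,0,0,0,-1.5],[-2.8,-0.5,0,0,0,-1.5],[0,0,0,0,0,0]])

```text
t: 17.45
position: [0.55, 0.2265, 0.1737]
ee_rot: [[-0.995, 0.101, -0.001], [0.101, 0.995, 0.001], [0.001, 0.001, -1.0]]
wrist_force: [-4.2, 3.0, 0.8]
opening: -0.002
grasp_force: 2.2
```

Call:
jog_arm(deltas=[[-2.8,-0.5,0,0,0,-1.5],[-2.8,-0.5,0,0,0,-1.5],[-2.8,-0.5,0,0,0,-1.5],[-1.4,-0.3,0,0,0,-0.8],[-1.4,-0.3,0,0,0,-0.8]])

```text
t: 17.95
position: [0.5602, 0.2242, 0.1737]
ee_rot: [[-1.0, -0.006, -0.002], [-0.006, 1.0, 0.001], [0.002, 0.001, -1.0]]
wrist_force: [-6.1, 3.6, 2.0]
opening: 0.0
grasp_force: 2.8
```

Call:
jog_arm(deltas=[[-0.7,-0.1,0,0,0,-0.4],[-0.7,-0.1,0,0,0,-0.4],[-0.5,0,0,0,0,0],[0,0,0,0,0,0],[0,0,0,0,0,0]])

```text
t: 18.45
position: [0.562, 0.224, 0.1737]
ee_rot: [[-1.0, -0.019, -0.002], [-0.019, 1.0, 0.001], [0.002, 0.001, -1.0]]
wrist_force: [-5.7, 3.2, 2.3]
opening: 0.0
grasp_force: 2.7
```

Call:
jog_arm(deltas=[[-0.5,0,0,0,0,0],[-0.5,0,0,0,0,0],[-0.5,0,0,0,0,0],[-0.5,0,0,0,0,0],[0,0,0,0,0,0]])

```text
t: 18.95
position: [0.5633, 0.2239, 0.1737]
ee_rot: [[-1.0, -0.02, -0.004], [-0.02, 1.0, 0.0], [0.004, 0.0, -1.0]]
wrist_force: [-6.6, 2.8, 3.3]
opening: 0.001
grasp_force: 3.6
```

Call:
jog_arm(deltas=[[-0.5,0,0,0,0,0],[-0.5,0,0,0,0,0],[-0.5,0,0,0,0,0],[-0.5,0,0,0,0,0],[0,0,0,0,0,0]])

```text
t: 19.45
position: [0.5637, 0.2239, 0.1736]
ee_rot: [[-1.0, -0.02, -0.008], [-0.02, 1.0, -0.001], [0.008, -0.0, -1.0]]
wrist_force: [-10.7, 1.6, 7.0]
opening: -0.001
grasp_force: 5.4
```

Call:
jog_arm(deltas=[[-0.5,0,0,0,0,0],[-0.5,0,0,0,0,0],[0,0,0,0,0,0],[0,0,0,0,0,0],[0,0,0,0,0,0]])

```text
t: 19.95
position: [0.5639, 0.224, 0.1736]
ee_rot: [[-1.0, -0.02, -0.01], [-0.02, 1.0, -0.001], [0.01, -0.001, -1.0]]
wrist_force: [-11.8, 1.4, 7.5]
opening: -0.006
grasp_force: 6.3
```

Same stop position as before. A touch more for about 14 N, hold, check, and hand in.

Call:
jog_arm(deltas=[[-0.5,0,0,0,0,0],[-0.5,0,0,0,0,0],[0,0,0,0,0,0],[0,0,0,0,0,0],[0,0,0,0,0,0]])

```text
t: 20.45
position: [0.5641, 0.224, 0.1736]
ee_rot: [[-1.0, -0.02, -0.012], [-0.02, 1.0, -0.001], [0.012, -0.001, -1.0]]
wrist_force: [-14.5, 1.0, 9.9]
opening: 0.005
grasp_force: 7.2
```

Call:
jog_arm(deltas=[[0,0,0,0,0,0],[0,0,0,0,0,0],[0,0,0,0,0,0],[0,0,0,0,0,0],[0,0,0,0,0,0]])

```text
t: 20.95
position: [0.5641, 0.224, 0.1736]
ee_rot: [[-1.0, -0.02, -0.012], [-0.02, 1.0, -0.001], [0.012, -0.001, -1.0]]
wrist_force: [-14.9, 1.4, 9.8]
opening: 0.002
grasp_force: 7.2
```

Call:
jog_arm(deltas=[[0,0,0,0,0,0],[0,0,0,0,0,0],[0,0,0,0,0,0],[0,0,0,0,0,0],[0,0,0,0,0,0]])

```text
t: 21.45
position: [0.5641, 0.224, 0.1736]
ee_rot: [[-1.0, -0.02, -0.012], [-0.02, 1.0, -0.001], [0.012, -0.001, -1.0]]
wrist_force: [-15.3, 2.5, 9.7]
opening: -0.001
grasp_force: 7.2
```

Run:
```python
from h import *
from rig import capture,env,telemetry
c=capture("top");m=mask(c,"red");m[:225]=0;m[262:]=0;m[:,:225]=0;m[:,262:]=0
p=np.argwhere(m)[:,::-1];w=plane(c,p,.131).mean(0);F=telemetry.read_state()["wrist_force"];print(len(p),w,F)
if abs(w[0]-.586)<.003 and 10<-F[0]<20: print(env.hand_in())
```

```text
7 [0.58663901 0.18229953 0.131     ] [-13.9554492    1.72560639  10.08075144]
the job is handed in; nothing more can be done
None
```

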